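# Fetch the tealight from behind the ceramic houses

### The job

The two ceramic houses stand in the way of the tealight behind them: move both houses out onto the black tray, then fetch the tealight and set it in the middle of the iron candle plate. Then put each house back upright, centred and squared up on its own coaster: the narrow house with many lit windows on the cork one, the broad house on the blue one. Knock nothing over, and leave the pine cone and the thread spool that stand beside the tealight where they are.

Things in the scene. Friction and masses are not known exactly. Their poses are not given: they have to be found in the camera images.
- narrow_house: white ceramic house, gabled roof, four rows of lit yellow windows in front; 55 (x) x 64 (y) x 134 (z) mm with chimney, 0.16 kg, loose; starts on the cork coaster. Origin at the centre of its underside, z up. Its +x and -x faces are flat upright gable walls 55 mm apart: grip across x at about 98 mm over its underside, so that the gripper clears the roof.
- broad_house: broader white ceramic house, gabled roof, few tan windows near its foot; 55 (x) x 78 (y) x 134 (z) mm with chimney, 0.16 kg, loose; starts on the blue coaster. Origin at the centre of its underside, z up. Its +x and -x faces are flat upright gable walls 55 mm apart: grip across x at about 98 mm over its underside.
- tealight: round tealight in a silver foil cup, diameter 39 mm, solid 15 mm tall (wick to 19 mm), 20 g, loose, standing on the board behind the gap between the houses. Origin at the centre of its underside, z up.
- cork_coaster: brown cork coaster, 66 (x) x 84 (y) x 3 mm, fixed on the board; home of the narrow house, whose axes it shares. Origin at the centre of its underside; its top is 3 mm higher, 15 mm over the desk.
- blue_coaster: blue fabric coaster, 66 (x) x 84 (y) x 3 mm, fixed on the board; home of the broad house, whose axes it shares. Origin at the centre of its underside; its top is 3 mm higher, 15 mm over the desk.
- board: brown wooden display board, 210 (x) x 230 (y) x 12 mm, fixed on the desk, carrying coasters, houses, tealight, pine cone and spool. Origin at the centre of its underside.
- black_tray: thin black metal tray, 110 (x) x 230 (y) mm, fixed on the desk, the side area for the houses. Origin at the centre of its underside; its floor is 4 mm higher; rims to 9 mm height along its two long sides only (104 mm apart, at its own x = -52 and +52 mm).
- plate_centre (a point): centre of the upper face (3 mm over the desk) of the round black iron candle plate, which is fixed on the desk and has a ring handle at one side; the plate is about 120 mm across, flat and solid within 43 mm of this point. z up.
- pinecone: brown pine cone, 50 mm across, 58 mm tall, standing loose on the board's rear; to be left alone. Origin at the centre of its underside.
- spool: wooden spool of rust red thread, 28 mm across, 36 mm tall, standing loose on the board's rear; to be left alone. Origin at the centre of its underside.
Not all that is in view belongs to the job. What is shaped like the broad_house but purple or turquoise is not meant.

How it is judged:
On the way, in this order (a step that is already met when the one before it is completed fails the run):
1. both houses stand upright and released on the black tray at the same time (x of narrow_house in the frame of black_tray between -0.045 and 0.045 m and y of narrow_house in the frame of black_tray between -0.105 and 0.105 m and z of narrow_house in the frame of black_tray between -0.002 and 0.014 m and linear speed of each of narrow_house, broad_house below 0.03 m/s and angle between each of narrow_house, broad_house's own z axis and vertical below 0.08 rad and contact force between the fingers and narrow_house below 0.1 N and x of broad_house in the frame of black_tray between -0.045 and 0.045 m and y of broad_house in the frame of black_tray between -0.105 and 0.105 m and z of broad_house in the frame of black_tray between -0.002 and 0.014 m and contact force between the fingers and broad_house below 0.1 N), for 0.2 s.
2. with the houses cleared away, the tealight is set down and released in the middle of the candle plate (all of step 1 and horizontal distance between tealight and plate_centre below 0.015 m and z of tealight in the frame of plate_centre between -0.005 and 0.006 m and angle between tealight's own z axis and vertical below 0.1 rad and linear speed of tealight below 0.03 m/s and contact force between the fingers and tealight below 0.1 N), for 0.2 s.
At the end, for the whole second after the job is handed in: The narrow house stands upright on the cork coaster and the broad house on the blue coaster, each within 12 mm of the coaster's centre and within 0.2 rad of square to it (either way round); the tealight stands level on the candle plate within 15 mm of its centre; all released and at rest (horizontal distance between narrow_house and cork_coaster below 0.012 m and angle between the x axis of narrow_house and the x axis of cork_coaster, either way round below 0.2 rad and z of narrow_house in the frame of cork_coaster between -0.002 and 0.009 m and linear speed of each of narrow_house, broad_house, tealight below 0.03 m/s and angle between each of narrow_house, broad_house's own z axis and vertical below 0.08 rad and contact force between the fingers and narrow_house below 0.1 N and horizontal distance between broad_house and blue_coaster below 0.012 m and angle between the x axis of broad_house and the x axis of blue_coaster, either way round below 0.2 rad and z of broad_house in the frame of blue_coaster between -0.002 and 0.009 m and contact force between the fingers and broad_house below 0.1 N and horizontal distance between tealight and plate_centre below 0.015 m and z of tealight in the frame of plate_centre between -0.005 and 0.006 m and angle between tealight's own z axis and vertical below 0.1 rad and contact force between the fingers and tealight below 0.1 N); the robot touches nothing.
It fails at once if the pine cone or the spool is moved by more than 20 mm (distance of any of pinecone, spool from where it was at the start of the episode above 0.02 m).
It fails at once if a house is knocked over (angle between any of narrow_house, broad_house's own z axis and vertical above 0.5 rad).
It also fails if it takes over 125 s, if anything falls off the work surface, if the arm or the gripper's body presses on something with over 40 N, if the wrist force passes 120 N, or if a joint passes its speed limit or range.

### The arm

A 6-joint arm with a two-finger parallel gripper is mounted at the origin on a cart in front of the work surface, level with it; the furniture and walls round the work are solid. World frame = base frame: x ahead of the robot, y to its left, z up, the work surface at z = 0. Lengths are in m, angles in rad, forces in N, time in s.
With the tool pointing down it reaches from about 0.325 to 0.925 m from the base axis. Payload 3.1 kg.
Tool frame: the origin (TCP) lies on the centre line of the jaws, within the pads' length; the fingertips stand 25 mm ahead of it and the grasp point (between the pads) lies 6 mm ahead of it; z points along the fingers, y is the line along which they close (so a half turn about z gives the same grasp; the last joint's range is limited). The gripper opens to 85 mm and grips with 20 to 120 N. Pads are 22 mm wide; open, the fingers measure 114 mm over their backs; the gripper's body (76 mm by 85 mm) begins 54 mm behind the grasp point. The pads swing forward as they close: fully open they stand 13 mm farther back than shut.
Start: joints at [-1.433, 0.217, 1.613, -0, 1.311, -0.112], TCP at [0.155, -0.606, 0.236] pointing down, gripper open.
Joint ranges: [-2.75, 2.75], [-0.78, 2.1], [0.31, 2.55], [-1.13, 4.27], [0.13, 2.63], [-2.58, 2.58]. Speed limits (rad/s): [2.79, 2.79, 3.14, 3.14, 3.14, 3.14].

### API

Orientations are given as [roll, pitch, yaw] about the fixed x, y, z axes, in that order (R = Rz(yaw) Ry(pitch) Rx(roll)).
In Python, from plant import robot, vision, ticket, nets gives the robot as it stands. The module is installed in compiled form; this text tells all that it offers.
- The arm moves only by the tool drive_tool, never from a script. Its argument "series" is a list that holds one entry, the list of rows, each a list of 7 numbers: the shift along the tool's x, y, z in cm, then the turn, a rotation vector about the tool's x, y, z in rad, then the opening, from -1 (shut) to 1 (fully open). In form: [[[dx, dy, dz, ax, ay, az, jaw], ...]]. A call has 1 to 10 rows; each row shifts and turns the commanded pose from where the row before left it, along the tool's axes as they then stand; what a row does not reach is not made up. A row lasts 1/10 s, in which the tool goes at most 50 mm and 8.59 degrees, less where a joint would pass 70% of its speed; a pose out of reach is approached as far as the arm can. A call with a gripper value outside its range is refused whole. The fingers move at their own pace and stop on an object; the grip force is fixed at half the most. Time passes only in rows, so rows that do not move let the fingers close. It gives the time, the measured TCP pose, the force, the opening and the grip force at its end, in the units of the state.
- robot.read_state(): the state, without advancing time (a new reading comes with each control period).
- vision.grab_frame(name): name is "scene" or "top" or "wrist"; returns a dict with "color" (480x640x3 uint8, red, green, blue), "depth" (480x640 float32, m along the optical axis (not along the pixel's ray), 0 where there is no reading), "intrinsics" (3x3 intrinsics, pixels), "distortion" ([k1, k2, p1, p2, k3] as OpenCV has them; the pictures are not rectified), "xyz" and "orientation" of the camera in the world. Camera axes: x right, y down, z forward; pixel columns grow to the right and rows downward; lengths in m; the calibration is good to about 2 mm. A picture is of the moment at which its call begins.
- ticket.job_done(): hands the job in; it is judged then, once.
Trained networks look in a picture, given as the dict that the camera call returned (one of the last four; its "shot" number tells which), for a name from the list of things; names that differ only in an ending like _2 or _b are one class to them, and where a whole thing is asked for, a point or a joint stands for the part that bears it (a point fixed in the world has none). Each returns a list of dicts, best first, with "conf" (0 to 1); they miss things now and then, are a little off and sometimes report something else, mostly with a low value. They report only what shows in the picture. A call takes as long as a camera call. They do not tell look-alikes from the thing itself.
- nets.masks_of(target, picture): "pixels" (480x640 bool, what is visible of it) and "bbox" ([left, top, right, bottom] as shares, 0 to 1, of the picture: columns of its width, rows of its height, round what is visible of it).
- nets.mark_of(target, picture): "location" ([column, row] as shares, 0 to 1, of the picture: columns of its width, rows of its height: a listed point, or the origin of a listed thing).
The state is a dict: "time": time; "joints": joint angles; "joint_vel": joint speeds; "tau": joint torques, N m; "ee_pos": TCP position; "orientation": TCP orientation; "force": force on the tool from outside, world axes, zero at the start; "moment": the same for the moment, N m; "grip_width": finger opening in m; "grip_force": force on a finger pad.
Only numpy, scipy, OpenCV 4.12 (cv2) and the standard library are available. Lean on these libraries where they do the work, as an engineer would, in place of code of your own. Each camera call takes 0.05 s, during which the arm holds its last target. There are 200 camera calls.

## Working session

There is one attempt and no reset: what is moved stays moved. The work goes in short steps, Python scripts to look and compute and a tool call to move; the robot and the scene stay as the last step left them, time stands still between calls to the robot, and variables do not carry over. Pictures are saved under pics/ and viewed, at most 14 in all, crops included, and the job is handed in when it is done.

Besides the shell and the picture viewer there is one more tool, called after "Request:" by a JSON object that holds its "op" and its "data", one argument or row to a line. drive_tool: Moves the arm, as the interface text tells. Its arguments: {"type":"object","properties":{"series":{"type":"array"}},"required":["series"]}

```bash
mkdir -p pics; ls; cat > h.py <<'E'
import numpy as np, cv2
from plant import robot, vision, ticket, nets
from scipy.spatial.transform import Rotation as R
def cam(f):
    o=np.array(f["orientation"],float)
    M=o if o.shape==(3,3) else R.from_euler('xyz',o).as_matrix()
    return M,np.array(f["xyz"])
def cloud(f):
    K=np.array(f["intrinsics"]);D=np.array(f["distortion"])
    u,v=np.meshgrid(np.arange(640.),np.arange(480.))
    p=cv2.undistortPoints(np.stack([u.ravel(),v.ravel()],1)[:,None],K,D)[:,0]
    d=f["depth"].ravel()
    P=np.c_[p*d[:,None],d];M,t=cam(f)
    P=P@M.T+t;P[d<=0]=np.nan
    return P.reshape(480,640,3)
def ray(f,u,v):
    K=np.array(f["intrinsics"]);D=np.array(f["distortion"])
    p=cv2.undistortPoints(np.array([[[u,v]]],float),K,D)[0,0];M,t=cam(f)
    return t,M@np.r_[p,1]
def atz(f,u,v,z):
    t,d=ray(f,u,v);return t+d*(z-t[2])/d[2]
def save(f,n): cv2.imwrite('pics/'+n+'.png',f["color"][:,:,::-1])
E
python3 - <<'E'
from h import *
print(robot.read_state())
for c in ["scene","top"]:
    f=vision.grab_frame(c);save(f,c+"0");print(c,f["xyz"],f["orientation"],f["intrinsics"])
    P=cloud(f)
    for n in "narrow_house broad_house tealight cork_coaster blue_coaster board black_tray plate_centre pinecone spool".split():
        for r in nets.mark_of(n,f)[:3]:
            u,v=np.array(r["location"])*[640,480]
            if r["conf"]>.3: print(n,round(r["conf"],2),int(u),int(v),P[int(v),int(u)].round(3),atz(f,u,v,0.0).round(3))
E
```

```text
pics
{'time': 0.0, 'joints': array([-1.43315853e+00,  2.17790649e-01,  1.61493013e+00,  5.56503872e-06,
        1.31135446e+00, -1.12220284e-01]), 'joint_vel': array([-0.00060189, -0.00019665,  0.00082673,  0.00016076,  0.00128226,
        0.00018226]), 'tau': array([ 1.21189523e-04, -3.96844625e+01, -3.03853583e+01, -8.56990800e-05,
        9.69831337e-03, -7.00127444e-06]), 'ee_pos': array([ 0.15443882, -0.6047701 ,  0.23444776]), 'orientation': array([-3.13912629e+00, -2.83353254e-04,  2.49856300e-01]), 'force': array([ 0.41462633, -0.61657678, -1.01911536]), 'moment': array([-0.02228375,  0.00610016,  0.01751611]), 'grip_force': 0.0, 'grip_width': 0.08496021833469947}
scene [0.18003283 0.76073014 0.48688159] [-2.11387234  0.0168935  -2.6890905 ] [[497.37859716   0.         327.46316144]
 [  0.         497.37859716 242.45181694]
 [  0.           0.           1.        ]]
narrow_house 0.55 297 263 [0.526 0.179 0.041] [0.557 0.127 0.   ]
broad_house 0.91 332 237 [0.511 0.079 0.041] [0.54  0.019 0.   ]
broad_house 0.79 388 288 [0.373 0.168 0.031] [0.385 0.128 0.   ]
broad_house 0.67 
[... 847 characters left out ...]
broad_house 0.69 339 231 [0.518 0.045 0.127] [0.54  0.039 0.   ]
tealight 0.78 321 205 [0.595 0.082 0.023] [0.599 0.081 0.   ]
tealight 0.49 202 234 [0.527 0.352 0.005] [0.527 0.352 0.   ]
cork_coaster 0.51 290 231 [0.516 0.143 0.132] [0.538 0.151 0.   ]
cork_coaster 0.36 292 229 [0.519 0.139 0.138] [0.542 0.146 0.   ]
blue_coaster 0.6 341 234 [0.511 0.041 0.137] [0.534 0.035 0.   ]
board 0.82 321 214 [0.577 0.082 0.012] [0.577 0.079 0.   ]
black_tray 0.76 452 240 [ 0.524 -0.219  0.003] [ 0.524 -0.222  0.   ]
plate_centre 0.69 200 235 [0.524 0.356 0.006] [0.525 0.357 0.   ]
pinecone 0.9 287 176 [0.649 0.158 0.066] [0.668 0.16  0.   ]
spool 0.54 355 181 [0.646 0.007 0.046] [0.657 0.003 0.   ]
```

View pics/scene0.png

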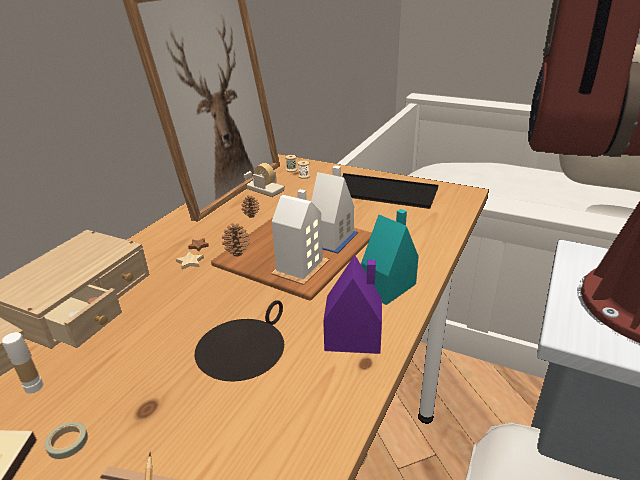

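View pics/top0.png

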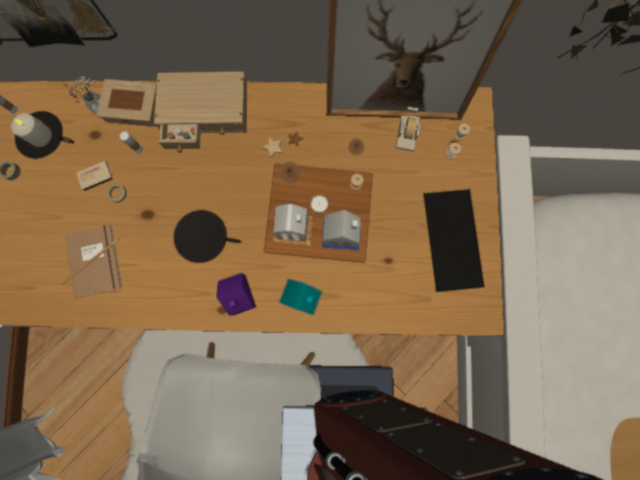

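The scene view shows the narrow house with lit windows at (297,240), the broad white house behind it at (333,212), purple and turquoise decoys at (353,310) and (392,262), the plate at (240,350) and the tray at (392,190). In the top view the narrow house is at (291,222), the broad one at (341,230), the tealight at (319,204), the pine cone at (289,172), the spool at (357,181), the tray at (453,240) and the plate at (201,236).

```bash
cat >> h.py <<'E'
def rect(X):
    c,s,a=cv2.minAreaRect((X[:,:2]*1000).astype(np.float32))
    return (np.array(c)/1000).round(4),np.array(s).round(1),round(a,1)
def region(P,c,r,z0,z1):
    Q=P.reshape(-1,3);Q=Q[np.isfinite(Q[:,0])]
    return Q[(np.hypot(Q[:,0]-c[0],Q[:,1]-c[1])<r)&(Q[:,2]>z0)&(Q[:,2]<z1)]
E
python3 - <<'E'
from h import *
ft=vision.grab_frame("top");fs=vision.grab_frame("scene")
Pt,Ps=cloud(ft),cloud(fs)
for n,c in [("narrow",(.52,.145)),("broad",(.515,.04))]:
    for nm,P in (("top",Pt),("scene",Ps)):
        X=region(P,c,.055,.05,.17)
        print(n,nm,len(X),rect(X),"zmax",np.percentile(X[:,2],[90,99]).round(3))
        for z in (.03,.06,.09,.11,.13): # horizontal slice extents
            s=X[(abs(X[:,2]-z)<.006)]
            if len(s)>8: print("  ",z,len(s),rect(s))
for n in ["tealight","black_tray","board","plate_centre","pinecone","spool","blue_coaster","cork_coaster"]:
    for nm,f,P in (("top",ft,Pt),("scene",fs,Ps)):
        for m in nets.masks_of(n,f)[:2]:
            X=P[cv2.erode(m["pixels"].astype(np.uint8),np.ones((1,1)))>0];X=X[np.isfinite(X[:,0])]
            if len(X)<5 or m["conf"]<.3: continue
            zm=np.median(X[:,2]);Y=X[abs(X[:,2]-zm)<.012]
            print(n,nm,round(m["conf"],2),len(X),"z",zm.round(4),rect(Y),"mean",Y.mean(0).round(4),"z99",np.percentile(X[:,2],98).round(3))
# colour rays
c=cv2.resize(ft["color"][150:280,250:400],None,fx=5,fy=5,interpolation=cv2.INTER_CUBIC)
cv2.imwrite('pics/topcrop.png',c[:600,:,::-1])
E
```

```text
narrow top 1026 (array([0.5425, 0.1446]), array([64.9, 55.9]), 86.8) zmax [0.143 0.15 ]
   0.06 36 (array([0.5213, 0.1366]), array([30.7, 73.1]), 28.4)
   0.09 34 (array([0.5246, 0.1337]), array([37.7, 79.4]), 34.1)
   0.11 137 (array([0.5407, 0.145 ]), array([64.3, 52.3]), 86.8)
   0.13 276 (array([0.5426, 0.1442]), array([44.9, 55.2]), 87.6)
narrow scene 2587 (array([0.5404, 0.1492]), array([66.9, 58.1]), 86.5) zmax [0.137 0.145]
   0.06 283 (array([0.5226, 0.1613]), array([79.4, 39.7]), 50.3)
   0.09 297 (array([0.5232, 0.1609]), array([79.5, 39.1]), 49.2)
   0.11 363 (array([0.5257, 0.162 ]), array([77.5, 44.3]), 43.2)
   0.13 372 (array([0.5397, 0.1476]), array([45.2, 56.8]), 81.3)
broad top 1087 (array([0.5332, 0.0366]), array([78. , 55.5]), 86.6) zmax [0.138 0.149]
   0.06 33 (array([0.5063, 0.0388]), array([75.6,  1.2]), 86.7)
   0.09 158 (array([0.5331, 0.037 ]), array([65.5, 54.9]), 85.9)
   0.11 166 (array([0.5335, 0.0369]), array([44.2, 55. ]), 87.0)
   0.13 176 (array([0.5327, 0.0293]), array([37.2, 55.1]), 87.3)
broad scene 1890 (array([0.5313, 0.0422]), array([79. , 57
[... 1482 characters left out ...]
ray([27.3, 25.1]), 17.7) mean [0.6501 0.0034 0.0473] z99 0.051
blue_coaster top 0.69 129 z 0.0152 (array([0.5037, 0.0366]), array([83.4,  9.4]), 87.9) mean [0.503  0.0373 0.0152] z99 0.019
blue_coaster scene 0.7 81 z 0.0137 (array([0.5003, 0.0435]), array([77.2,  7.1]), 85.7) mean [0.5007 0.0467 0.0138] z99 0.016
cork_coaster top 0.69 199 z 0.0152 (array([0.5239, 0.1327]), array([48.7, 97.2]), 31.1) mean [0.5278 0.1272 0.0152] z99 0.019
cork_coaster top 0.49 4788 z 0.0045 (array([ 0.5252, -0.2216]), array([229.9, 114.3]), 6.8) mean [ 0.5234 -0.2208  0.0046] z99 0.01
cork_coaster scene 0.85 314 z 0.0137 (array([0.5371, 0.1495]), array([83.3, 64.2]), 84.1) mean [0.5267 0.1672 0.0136] z99 0.015
```

View pics/topcrop.png

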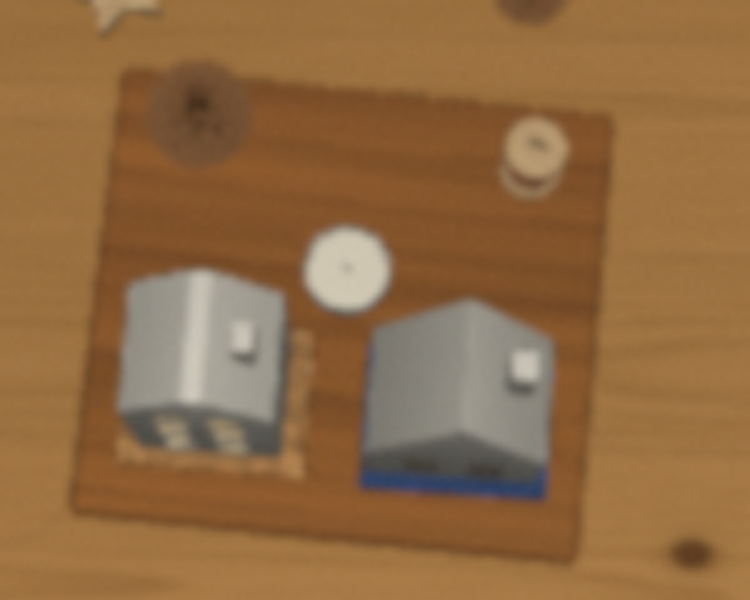

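The crop confirms the layout (crop scale 5, offset 250,150): tealight at (347,268), cork edge visible on the right of the narrow house, blue edge in front of the broad house. Both houses have a yaw of about -3.3°, so the tool yaw should be about 1.513.

Request:
{"op": "drive_tool", "data": {
  "series": [
    [[0,0,-0.3,0,0,-0.126,1],[0,0,-0.3,0,0,-0.126,1],[0,0,-0.3,0,0,-0.126,1],[0,0,-0.3,0,0,-0.126,1],[0,0,-0.3,0,0,-0.126,1],[0,0,-0.3,0,0,-0.126,1],[0,0,-0.3,0,0,-0.126,1],[0,0,-0.3,0,0,-0.126,1],[0,0,-0.3,0,0,-0.126,1],[0,0,-0.3,0,0,-0.126,1]]
  ]
}}

```text
time: 3.0
ee_pos: [0.1545, -0.6056, 0.2659]
orientation: [-3.142, 0.0, 1.515]
force: [-0.1, -0.2, 0.4]
grip_width: 0.0855
grip_force: 0.0
```

Request:
{"op": "drive_tool", "data": {
  "series": [
    [[4,2,0,0,0,0,1],[4,2,0,0,0,0,1],[4,2,0,0,0,0,1],[4,2,0,0,0,0,1],[4,2,0,0,0,0,1],[4,2,0,0,0,0,1],[4,2,0,0,0,0,1],[4,2,0,0,0,0,1],[4,2,0,0,0,0,1],[4,2,0,0,0,0,1]]
  ]
}}

```text
time: 4.0
ee_pos: [0.3792, -0.217, 0.2662]
orientation: [3.14, 0.001, 1.509]
force: [1.3, 0.3, -0.0]
grip_width: 0.0854
grip_force: 0.0
```

Request:
{"op": "drive_tool", "data": {
  "series": [
    [[4,1,-0.4,0,0,0,1],[4,1,-0.4,0,0,0,1],[4,1,-0.4,0,0,0,1],[4,1,-0.4,0,0,0,1],[4,1,-0.4,0,0,0,1],[4,1,-0.4,0,0,0,1],[4,1,-0.4,0,0,0,1],[2,1,-0.4,0,0,0,1],[0,0,0,0,0,0,1],[0,0,0,0,0,0,1]]
  ]
}}

```text
time: 5.0
ee_pos: [0.4765, 0.076, 0.2977]
orientation: [-3.141, 0.001, 1.511]
force: [-0.2, -0.4, -0.5]
grip_width: 0.0855
grip_force: 0.0
```

```bash
cat > w.py <<'E'
from h import *
import sys
f=vision.grab_frame("wrist");save(f,sys.argv[1]);P=cloud(f)
np.save("P_%s.npy"%sys.argv[1],P)
print(robot.read_state()["ee_pos"],f["xyz"],f["orientation"],f["intrinsics"][0][0])
for n,c in [("narrow",(.541,.147)),("broad",(.533,.039))]:
    X=region(P,c,.055,.05,.17)
    if len(X)<20: continue
    print(n,len(X),rect(X),np.percentile(X[:,2],[90,99]).round(3))
for n in ["tealight","cork_coaster","blue_coaster","black_tray","spool","pinecone"]:
    for m in nets.masks_of(n,f)[:1]:
        X=P[m["pixels"]];X=X[np.isfinite(X[:,0])]
        if len(X)<5 or m["conf"]<.3: continue
        zm=np.median(X[:,2]);Y=X[abs(X[:,2]-zm)<.006]
        print(n,round(m["conf"],2),len(X),"z",zm.round(4),rect(Y),"z99",np.percentile(X[:,2],98).round(3))
E
python3 w.py w1
```

```text
[0.47623126 0.07541594 0.29749097] [0.48124203 0.15675036 0.4366209 ] [ 2.82460241e+00  1.27381710e-03 -5.97450925e-02] 376.49176844655284
narrow 6090 (array([0.5413, 0.1477]), array([64.7, 55.5]), 87.0) [0.143 0.15 ]
broad 5372 (array([0.5319, 0.0409]), array([77.5, 55.8]), 86.1) [0.14 0.15]
tealight 0.56 1094 z 0.0253 (array([0.5972, 0.089 ]), array([38.9, 38.1]), 7.5) z99 0.029
cork_coaster 0.87 489 z 0.0158 (array([0.5131, 0.1485]), array([80.7, 12.8]), 86.6) z99 0.017
blue_coaster 0.91 558 z 0.0155 (array([0.5295, 0.0399]), array([82.6, 64.6]), 87.1) z99 0.017
black_tray 0.78 9749 z 0.0045 (array([ 0.5232, -0.2228]), array([229.5, 122.3]), 5.5) z99 0.01
spool 0.66 802 z 0.0473 (array([0.6483, 0.0063]), array([26.9, 27.7]), 44.5) z99 0.05
pinecone 0.65 1959 z 0.053 (array([0.6633, 0.1562]), array([45.2, 45. ]), 46.4) z99 0.07
```

View pics/w1.png

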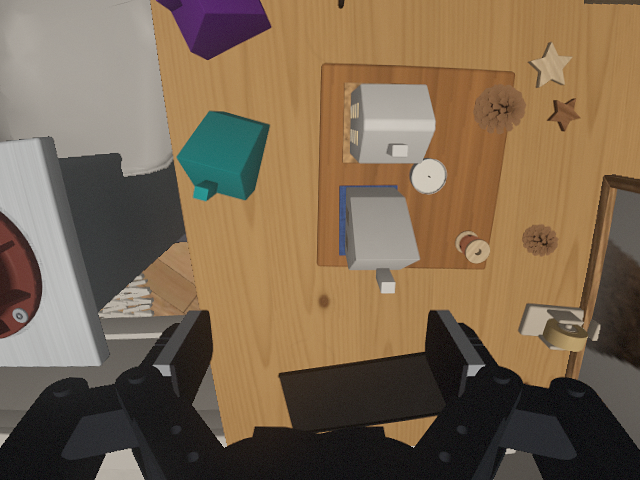

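The wrist view shows the narrow house at (395,125), the broad one at (380,228), the tealight at (429,176), and the spool and cone clear to the rear. Both views agree to about 2 mm. I'll take the broad house first, at (0.532, 0.040).

Request:
{"op": "drive_tool", "data": {
  "series": [
    [[-1.6,2.9,0,0,0,0,1],[-1.6,2.9,0,0,0,0,1],[0,0,3,0,0,0,1],[0,0,3,0,0,0,1],[0,0,3,0,0,0,1],[0,0,3,0,0,0,1],[0,0,2,0,0,0,1],[0,0,0,0,0,0,1],[0,0,0,0,0,0,1]]
  ]
}}

```text
time: 6.25
ee_pos: [0.5326, 0.0402, 0.158]
orientation: [-3.141, 0.0, 1.509]
force: [0.9, -0.8, 1.4]
grip_width: 0.0854
grip_force: 0.0
```

Request:
{"op": "drive_tool", "data": {
  "series": [
    [[0,0,2,0,0,0,1],[0,0,2,0,0,0,1],[0,0,0,0,0,0,1],[0,0,0,0,0,0,-1],[0,0,0,0,0,0,-1],[0,0,0,0,0,0,-1],[0,0,0,0,0,0,-1],[0,0,0,0,0,0,-1],[0,0,0,0,0,0,-1],[0,0,0,0,0,0,-1]]
  ]
}}

```text
time: 7.25
ee_pos: [0.5344, 0.0403, 0.1203]
orientation: [3.138, 0.0, 1.51]
force: [-1.4, 0.2, 5.7]
grip_width: 0.0534
grip_force: 64.2
```

Request:
{"op": "drive_tool", "data": {
  "series": [
    [[0,0,-1,0,0,0,-1],[0,0,-1.5,0,0,0,-1],[0,0,-1.5,0,0,0,-1],[-1.5,-0.2,0,0,0,0,-1],[-3,-0.5,0,0,0,0,-1],[-3.5,-0.7,0,0,0,0,-1],[-3.5,-0.7,0,0,0,0,-1],[-3.5,-0.7,0,0,0,0,-1],[-3.5,-0.7,0,0,0,0,-1],[-3.4,-0.7,0,0,0,0,-1]]
  ]
}}

```text
time: 8.25
ee_pos: [0.4761, -0.1777, 0.1578]
orientation: [-3.141, 0.001, 1.509]
force: [0.8, -0.2, -2.2]
grip_width: 0.0534
grip_force: 63.4
```

Request:
{"op": "drive_tool", "data": {
  "series": [
    [[-3,-0.6,0,0,0,0,-1],[-2,-0.2,0,0,0,0,-1],[0,0,0,0,0,0,-1],[0,0,0,0,0,0,-1],[0,0,1.2,0,0,0,-1],[0,0,1.2,0,0,0,-1],[0,0,1.2,0,0,0,-1],[0,0,0.9,0,0,0,-1],[0,0,0,0,0,0,-1],[0,0,0,0,0,0,-1]]
  ]
}}

```text
time: 9.25
ee_pos: [0.4662, -0.2246, 0.1123]
orientation: [-3.141, -0.0, 1.51]
force: [0.2, -0.6, -2.0]
grip_width: 0.0533
grip_force: 63.5
```

Request:
{"op": "drive_tool", "data": {
  "series": [
    [[0,0,0.2,0,0,0,-1],[0,0,0.1,0,0,0,-1],[0,0,0,0,0,0,-1]]
  ]
}}

```text
time: 9.55
ee_pos: [0.4664, -0.225, 0.11]
orientation: [3.141, 0.0, 1.51]
force: [0.6, 0.2, -1.8]
grip_width: 0.0537
grip_force: 63.5
```

Request:
{"op": "drive_tool", "data": {
  "series": [
    [[0,0,0.1,0,0,0,-1],[0,0,0,0,0,0,-1]]
  ]
}}

```text
time: 9.75
ee_pos: [0.4665, -0.2252, 0.1094]
orientation: [3.141, 0.001, 1.51]
force: [-1.3, 0.6, 1.1]
grip_width: 0.0536
grip_force: 63.7
```

Request:
{"op": "drive_tool", "data": {
  "series": [
    [[0,0,0.1,0,0,0,-1],[0,0,0,0,0,0,-1]]
  ]
}}

```text
time: 9.95
ee_pos: [0.4666, -0.2253, 0.1094]
orientation: [3.141, 0.0, 1.51]
force: [-2.9, 1.2, 6.8]
grip_width: 0.0538
grip_force: 64.4
```

Request:
{"op": "drive_tool", "data": {
  "series": [
    [[0,0,0,0,0,0,1],[0,0,0,0,0,0,1],[0,0,0,0,0,0,1],[0,0,0,0,0,0,1],[0,0,0,0,0,0,1],[0,0,-1.5,0,0,0,1],[0,0,-3,0,0,0,1],[0,0,-3,0,0,0,1],[0,0,-3,0,0,0,1],[0,0,-1.5,0,0,0,1]]
  ]
}}

```text
time: 10.95
ee_pos: [0.4677, -0.2257, 0.2309]
orientation: [3.137, 0.002, 1.51]
force: [0.8, 0.3, 0.9]
grip_width: 0.0853
grip_force: 0.0
```

Request:
{"op": "drive_tool", "data": {
  "series": [
    [[4,0.5,0,0,0,0,1],[4,0.6,0,0,0,0,1],[4,0.6,0,0,0,0,1],[4,0.6,0,0,0,0,1],[4,0.6,0,0,0,0,1],[4,0.6,0,0,0,0,1],[4,0.6,0,0,0,0,1],[4,0.6,0,0,0,0,1],[4,0.6,0,0,0,0,1],[1.6,0,0,0,0,0,1]]
  ]
}}

```text
time: 11.95
ee_pos: [0.5421, 0.1502, 0.2269]
orientation: [-3.141, -0.001, 1.513]
force: [1.0, -0.3, -0.0]
grip_width: 0.0855
grip_force: 0.0
```

Request:
{"op": "drive_tool", "data": {
  "series": [
    [[0,0,0,0,0,0,1],[0,0,0,0,0,0,1]]
  ]
}}

```text
time: 12.15
ee_pos: [0.5416, 0.1464, 0.2271]
orientation: [-3.14, 0.001, 1.51]
force: [-0.0, 0.1, -0.2]
grip_width: 0.0852
grip_force: 0.0
```

Request:
{"op": "drive_tool", "data": {
  "series": [
    [[0.1,0,2.5,0,0,0,1],[0,0,2.5,0,0,0,1],[0,0,2,0,0,0,1],[0,0,2,0,0,0,1],[0,0,1.7,0,0,0,1],[0,0,0,0,0,0,1],[0,0,0,0,0,0,1]]
  ]
}}

```text
time: 12.85
ee_pos: [0.542, 0.1467, 0.1208]
orientation: [-3.141, 0.001, 1.508]
force: [0.6, -0.1, 0.8]
grip_width: 0.0855
grip_force: 0.0
```

Request:
{"op": "drive_tool", "data": {
  "series": [
    [[0,0,0,0,0,0,-1],[0,0,0,0,0,0,-1],[0,0,0,0,0,0,-1],[0,0,0,0,0,0,-1],[0,0,0,0,0,0,-1],[0,0,0,0,0,0,-1],[0,0,0,0,0,0,-1]]
  ]
}}

```text
time: 13.55
ee_pos: [0.5434, 0.1483, 0.1226]
orientation: [3.139, -0.0, 1.51]
force: [-0.9, -1.0, 6.3]
grip_width: 0.0537
grip_force: 64.7
```

Request:
{"op": "drive_tool", "data": {
  "series": [
    [[0,0,-1,0,0,0,-1],[0,0,-1.5,0,0,0,-1],[0,0,-1.5,0,0,0,-1],[-1.5,0,0,0,0,0,-1],[-3,0.4,0,0,0,0,-1],[-3.5,0.7,0,0,0,0,-1],[-3.5,0.7,0,0,0,0,-1],[-3.5,0.7,0,0,0,0,-1],[-3.5,0.7,0,0,0,0,-1],[-3.5,0.7,0,0,0,0,-1]]
  ]
}}

```text
time: 14.55
ee_pos: [0.5671, -0.0762, 0.1608]
orientation: [-3.141, 0.0, 1.509]
force: [0.5, 0.5, -2.1]
grip_width: 0.0536
grip_force: 64.0
```

Request:
{"op": "drive_tool", "data": {
  "series": [
    [[-3.5,0.7,0,0,0,0,-1],[-3.5,0.7,0,0,0,0,-1],[-3.4,0.5,0,0,0,0,-1],[-2,0.3,0,0,0,0,-1],[-1.5,0,0,0,0,0,-1],[0,0,0,0,0,0,-1],[0,0,1.5,0,0,0,-1],[0,0,1.5,0,0,0,-1],[0,0,1,0,0,0,-1],[0,0,0,0,0,0,-1]]
  ]
}}

```text
time: 15.55
ee_pos: [0.5789, -0.2116, 0.117]
orientation: [-3.135, -0.003, 1.511]
force: [-0.6, 0.6, -2.0]
grip_width: 0.0538
grip_force: 63.9
```

Request:
{"op": "drive_tool", "data": {
  "series": [
    [[0,0,0.5,0,0,0,-1],[0,0,0.3,0,0,0,-1],[0,0,0,0,0,0,-1],[0,0,0,0,0,0,-1]]
  ]
}}

```text
time: 15.95
ee_pos: [0.5815, -0.214, 0.1132]
orientation: [3.141, 0.0, 1.51]
force: [-0.1, 0.2, -2.3]
grip_width: 0.0539
grip_force: 63.9
```

Request:
{"op": "drive_tool", "data": {
  "series": [
    [[0,0,0.2,0,0,0,-1],[0,0,0,0,0,0,-1]]
  ]
}}

```text
time: 16.15
ee_pos: [0.5819, -0.2144, 0.1117]
orientation: [3.14, 0.001, 1.51]
force: [1.0, 0.4, 0.7]
grip_width: 0.0534
grip_force: 64.1
```

Request:
{"op": "drive_tool", "data": {
  "series": [
    [[0,0,0.1,0,0,0,-1],[0,0,0,0,0,0,-1]]
  ]
}}

```text
time: 16.35
ee_pos: [0.5819, -0.2145, 0.1117]
orientation: [3.14, 0.001, 1.51]
force: [-0.1, 0.4, 4.3]
grip_width: 0.0537
grip_force: 64.7
```

Request:
{"op": "drive_tool", "data": {
  "series": [
    [[0,0,0.1,0,0,0,-1],[0,0,0,0,0,0,-1]]
  ]
}}

```text
time: 16.55
ee_pos: [0.582, -0.2146, 0.1117]
orientation: [3.14, 0.001, 1.51]
force: [-2.4, 0.4, 9.5]
grip_width: 0.0541
grip_force: 65.2
```

Request:
{"op": "drive_tool", "data": {
  "series": [
    [[0,0,0,0,0,0,1],[0,0,0,0,0,0,1],[0,0,0,0,0,0,1],[0,0,0,0,0,0,1],[0,0,0,0,0,0,1],[0,0,-1.5,0,0,0,1],[0,0,-3,0,0,0,1],[0,0,-3,0,0,0,1],[0,0,-3,0,0,0,1],[0,0,-1.5,0,0,0,1]]
  ]
}}

```text
time: 17.55
ee_pos: [0.583, -0.2147, 0.2337]
orientation: [3.135, 0.003, 1.51]
force: [-0.3, 0.2, -0.5]
grip_width: 0.0852
grip_force: 0.0
```

Request:
{"op": "drive_tool", "data": {
  "series": [
    [[4,0,0,0,0,0,1],[4,0,0,0,0,0,1],[4,0,0,0,0,0,1],[4,0,0,0,0,0,1],[4,0,0,0,0,0,1],[4,0,0,0,0,0,1],[2,-1,0,0,0,0,1],[0,-1,0,0,0,0,1],[0,0,0,0,0,0,1],[0,0,0,0,0,0,1]]
  ]
}}

```text
time: 18.55
ee_pos: [0.577, 0.0458, 0.2289]
orientation: [3.141, 0.001, 1.509]
force: [-0.7, -0.2, -0.4]
grip_width: 0.0853
grip_force: 0.0
```

```bash
python3 w.py w2; python3 - <<'E'
from h import *
f=vision.grab_frame("top");save(f,"top2");P=cloud(f)
for c in [(.467,-.225),(.582,-.215)]:
    X=region(P,c,.055,.05,.17);print(c,rect(X),np.percentile(X[:,2],99))
for cam_ in ("top","wrist","scene"):
    f=vision.grab_frame(cam_);P=cloud(f)
    for n in ("plate_centre","cork_coaster","blue_coaster","tealight","black_tray"):
        for m in nets.masks_of(n,f)[:1]:
            px=m["pixels"]
            if n=="plate_centre": px=cv2.morphologyEx(px.astype(np.uint8),cv2.MORPH_OPEN,np.ones((15,15)))>0
            X=P[px];X=X[np.isfinite(X[:,0])]
            if len(X)<9: continue
            Y=X[abs(X[:,2]-np.median(X[:,2]))<.004]
            print(cam_,n,round(m["conf"],2),len(Y),rect(Y),np.array(cv2.minEnclosingCircle((Y[:,:2]*1e3).astype(np.float32))[0]).round(1),Y.mean(0).round(4))
    for r in nets.mark_of("plate_centre",f)[:1]:
        print(cam_,"plate mark",r["conf"],atz(f,*(np.array(r["location"])*[640,480]),.003).round(4))
E
```

```text
[0.57729245 0.04559869 0.22894718] [0.58183619 0.12656396 0.36778638] [ 2.82480953e+00  4.72457872e-04 -6.18559119e-02] 376.49176844655284
tealight 0.7 1492 z 0.0255 (array([0.5976, 0.0885]), array([37.4, 37.6]), 86.8) z99 0.029
cork_coaster 0.67 7276 z 0.0159 (array([0.539 , 0.1466]), array([83.8, 67.3]), 86.1) z99 0.017
blue_coaster 0.64 5855 z 0.0157 (array([0.5299, 0.0378]), array([87.2, 68.1]), 86.0) z99 0.017
black_tray 0.8 5797 z 0.0046 (array([ 0.5251, -0.214 ]), array([229.2, 104.6]), 5.8) z99 0.01
spool 0.61 994 z 0.048 (array([0.6487, 0.0062]), array([26.9, 26.6]), 87.9) z99 0.05
pinecone 0.71 3053 z 0.0552 (array([0.6635, 0.1567]), array([45.6, 44. ]), 52.8) z99 0.07
(0.467, -0.225) (array([ 0.4656, -0.2275]), array([77.5, 55.6]), 86.5) 0.13832773289996847
(0.582, -0.215) (array([ 0.5807, -0.2165]), array([65. , 55.9]), 86.0) 0.1382865336456581
top plate_centre 0.7 1538 (array([0.5225, 0.3585]), array([112.6, 116.6]), 5.4) [524.9 356.6] [0.5231 0.3559 0.0047]
top cork_coaster 0.77 625 (array([0.541 , 0.1608]), array([50.9, 68.7]), 87.9) [541.  159.8] [0.5415 0.1603 0.0152
[... 585 characters left out ...]
9.6, 105.6]), 5.9) [ 527.7 -216.4] [ 0.5426 -0.1908  0.0047]
scene plate_centre 0.57 3118 (array([0.5204, 0.3473]), array([110. , 121.2]), 10.6) [527.1 345.5] [0.5223 0.3546 0.0031]
scene cork_coaster 0.92 1086 (array([0.5386, 0.147 ]), array([86.9, 67.4]), 86.2) [537. 147.] [0.5371 0.1503 0.0138]
scene blue_coaster 0.57 874 (array([0.5305, 0.0361]), array([95.2, 70.2]), 87.1) [527.5  34.9] [0.5286 0.041  0.0137]
scene tealight 0.69 234 (array([0.5981, 0.0885]), array([36.7, 41.8]), 29.1) [597.1  88.2] [0.5961 0.09   0.0233]
scene black_tray 0.88 1166 (array([ 0.5242, -0.2178]), array([229.9, 116.6]), 6.8) [ 524.  -216.4] [ 0.5152 -0.2024  0.0031]
scene plate mark 0.84 [0.5139 0.3591 0.003 ]
```

View pics/w2.png

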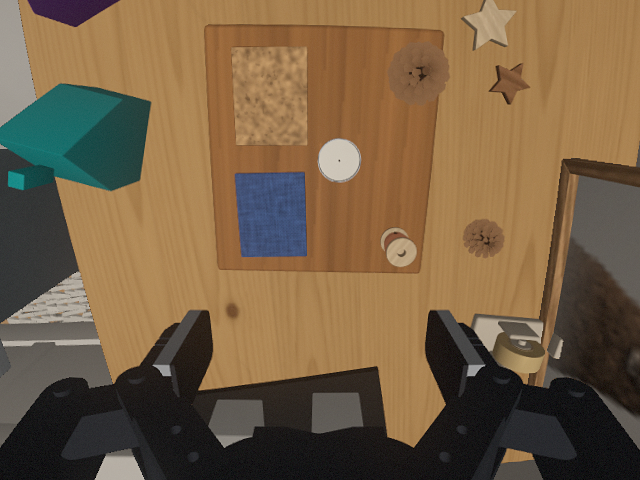

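The wrist view shows both coasters bare (cork at 270,95; blue at 271,214), the tealight at (339,160) and both houses standing on the tray (240,415 and 337,412). The tealight is at (0.5975, 0.0886).

Request:
{"op": "drive_tool", "data": {
  "series": [
    [[2.2,0.9,0,0,0,0,1],[2.2,0.9,0,0,0,0,1],[0,0,3,0,0,0,1],[0,0,3,0,0,0,1],[0,0,3,0,0,0,1],[0,0,3,0,0,0,1],[0,0,2,0,0,0,1],[0,0,1.5,0,0,0,1],[0,0,0,0,0,0,1],[0,0,0,0,0,0,1]]
  ]
}}

```text
time: 21.0
ee_pos: [0.5982, 0.0897, 0.0743]
orientation: [3.141, -0.0, 1.51]
force: [-0.1, 0.5, 0.3]
grip_width: 0.0855
grip_force: 0.0
```

Request:
{"op": "drive_tool", "data": {
  "series": [
    [[-0.1,0,1.5,0,0,0,1],[0,0,1.5,0,0,0,1],[0,0,0.5,0,0,0,1],[0,0,0,0,0,0,1],[0,0,0,0,0,0,-1],[0,0,0,0,0,0,-1],[0,0,0,0,0,0,-1],[0,0,0,0,0,0,-1],[0,0,0,0,0,0,-1],[0,0,0,0,0,0,-1]]
  ]
}}

```text
time: 22.0
ee_pos: [0.5978, 0.0887, 0.039]
orientation: [3.141, -0.0, 1.51]
force: [-0.1, -0.6, -0.4]
grip_width: 0.0005
grip_force: 0.0
```

Request:
{"op": "drive_tool", "data": {
  "series": [
    [[0,0,0,0,0,0,-1],[0,0,0,0,0,0,-1],[0,0,0,0,0,0,-1]]
  ]
}}

```text
time: 22.3
ee_pos: [0.5976, 0.0887, 0.0388]
orientation: [-3.141, -0.0, 1.51]
force: [0.7, 0.1, 0.1]
grip_width: 0.0003
grip_force: 0.0
```

```bash
python3 - <<'E'
from h import *
f=vision.grab_frame("wrist");save(f,"w3");P=cloud(f)
for m in nets.masks_of("tealight",f)[:2]:
    X=P[m["pixels"]];X=X[np.isfinite(X[:,0])];print(m["conf"],len(X),rect(X),X.mean(0))
E
```

```text
0.95 3254 (array([0.5954, 0.0923]), array([42.1, 31. ]), 6.7) [0.59827514 0.09773825 0.02453777]
0.66 94645 (array([0.582 , 0.1039]), array([205.2, 223.5]), 85.2) [0.5910794  0.13614015 0.01289082]
```

View pics/w3.png

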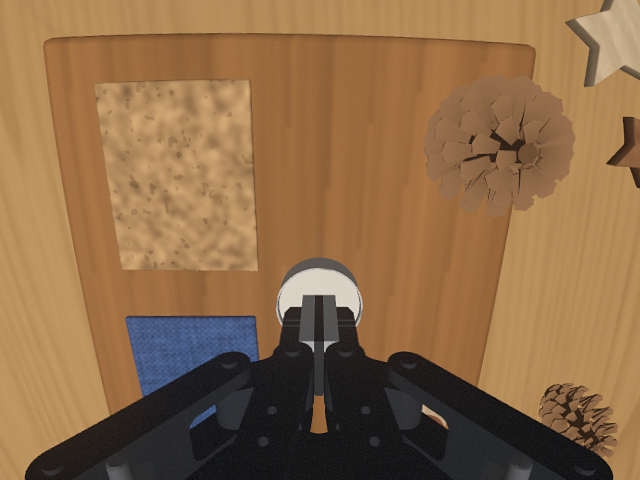

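The wrist view shows the closed finger pads above the tealight (319,300). It's still standing level, so the fingers passed over its top. I'll measure the actual fingertip height from depth.

```bash
python3 - <<'E'
from h import *
f=vision.grab_frame("wrist");P=cloud(f)
for v in range(265,400,9): print(v,[ (P[v,u]*1000).round(0).tolist() for u in (295,308,330,345)])
E
```

```text
265 [[587.0, 104.0, 15.0], [594.0, 107.0, 23.0], [604.0, 106.0, 22.0], [611.0, 102.0, 13.0]]
274 [[588.0, 105.0, 28.0], [594.0, 104.0, 26.0], [603.0, 103.0, 25.0], [610.0, 103.0, 25.0]]
283 [[588.0, 100.0, 26.0], [593.0, 99.0, 24.0], [603.0, 99.0, 25.0], [610.0, 99.0, 25.0]]
292 [[587.0, 96.0, 27.0], [593.0, 95.0, 26.0], [603.0, 95.0, 25.0], [610.0, 94.0, 26.0]]
301 [[587.0, 92.0, 26.0], [594.0, 101.0, 45.0], [603.0, 100.0, 44.0], [609.0, 90.0, 25.0]]
310 [[589.0, 97.0, 45.0], [594.0, 101.0, 52.0], [602.0, 100.0, 51.0], [608.0, 96.0, 44.0]]
319 [[589.0, 97.0, 52.0], [594.0, 101.0, 59.0], [602.0, 100.0, 58.0], [608.0, 96.0, 52.0]]
328 [[589.0, 97.0, 58.0], [595.0, 101.0, 64.0], [602.0, 100.0, 64.0], [608.0, 96.0, 58.0]]
337 [[590.0, 97.0, 64.0], [595.0, 101.0, 70.0], [602.0, 100.0, 70.0], [607.0, 96.0, 64.0]]
346 [[591.0, 103.0, 79.0], [595.0, 102.0, 77.0], [602.0, 101.0, 77.0], [606.0, 102.0, 78.0]]
355 [[591.0, 102.0, 82.0], [595.0, 102.0, 82.0], [602.0, 102.0, 83.0], [606.0, 102.0, 83.0]]
364 [[591.0, 102.0, 86.0], [595.0, 101.0, 85.0], [602.0, 102.0, 87.0], [606.0, 100.0, 85.0]]
373 [[592.0, 102.0, 91.0], [595.0, 101.0, 90.0], [601.0, 101.0, 90.0], [606.0, 101.0, 90.0]]
382 [[592.0, 102.0, 93.0], [595.0, 98.0, 89.0], [601.0, 100.0, 92.0], [605.0, 101.0, 94.0]]
391 [[593.0, 107.0, 103.0], [594.0, 90.0, 84.0], [601.0, 97.0, 93.0], [605.0, 106.0, 103.0]]
```

Request:
{"op": "drive_tool", "data": {
  "series": [
    [[0,0,0,0,0,0,0.6],[0,0,0,0,0,0,0.6],[0,0,0,0,0,0,0.6],[0,0,0,0,0,0,0.6],[0,0,0,0,0,0,0.6]]
  ]
}}

```text
time: 22.95
ee_pos: [0.5977, 0.0887, 0.0388]
orientation: [3.142, 0.0, 1.51]
force: [0.1, 0.0, 1.1]
grip_width: 0.0681
grip_force: 0.0
```

```bash
python3 - <<'E'
from h import *
print(robot.read_state()["grip_width"])
f=vision.grab_frame("wrist");save(f,"w4");P=cloud(f)
X=P[250:480].reshape(-1,3);X=X[np.isfinite(X[:,0])]
# finger points: near TCP y, outside tealight
for sx in (-1,1):
    Q=X[(abs(X[:,1]-.0885)<.02)&(sx*(X[:,0]-.5976)>.022)&(sx*(X[:,0]-.5976)<.06)&(X[:,2]>.016)&(X[:,2]<.08)]
    print(sx,len(Q),np.percentile(Q[:,2],[1,5,20]).round(3) if len(Q) else 0, Q[:,:2].mean(0) if len(Q) else 0)
for m in nets.masks_of("tealight",f)[:1]:
    X=P[m["pixels"]];X=X[np.isfinite(X[:,0])];X=X[(X[:,2]>.02)&(X[:,2]<.03)];print(m["conf"],len(X),rect(X),X.mean(0),np.ptp(X[:,2]))
E
```

```text
0.06812014969829175
-1 3463 [0.016 0.016 0.051] [0.56055613 0.09661746]
1 3134 [0.044 0.047 0.054] [0.63470303 0.09237374]
0.68 5656 (array([0.5976, 0.0882]), array([39.4, 38.6]), 60.8) [0.59762924 0.0889688  0.02546549] 0.00976601836639876
```

View pics/w4.png

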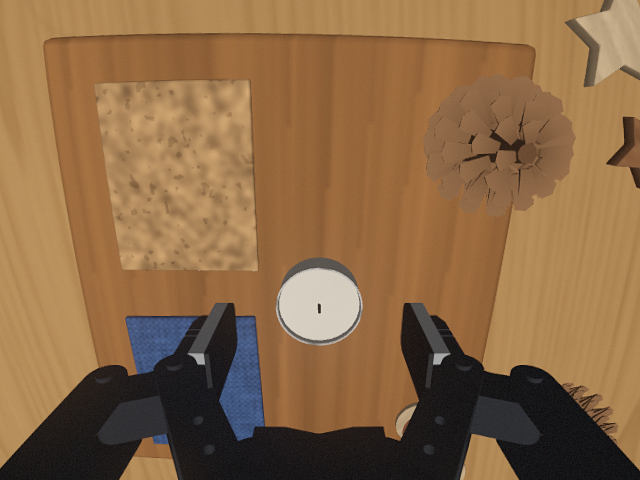

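The tealight stands level and untouched at (319,305), centred between the open fingers. Depth puts the fingertips at z of about 0.042, so I'll lower under force watch.

Request:
{"op": "drive_tool", "data": {
  "series": [
    [[0,0,0.5,0,0,0,0.6],[0,0,0.5,0,0,0,0.6],[0,0,0.5,0,0,0,0.6],[0,0,0,0,0,0,0.6]]
  ]
}}

```text
time: 23.45
ee_pos: [0.5965, 0.0886, 0.0224]
orientation: [-3.139, 0.0, 1.51]
force: [-0.7, -0.7, -0.2]
grip_width: 0.0682
grip_force: 0.0
```

```bash
cat > tip.py <<'E'
from h import *
s=robot.read_state();print(s["grip_width"],s["ee_pos"],s["force"])
f=vision.grab_frame("wrist");P=cloud(f)
X=P[250:480].reshape(-1,3);X=X[np.isfinite(X[:,0])]
for sx in (-1,1):
    Q=X[(abs(X[:,1]-s["ee_pos"][1]-.011)<.006)&(sx*(X[:,0]-s["ee_pos"][0])>.021)&(sx*(X[:,0]-s["ee_pos"][0])<.06)&(X[:,2]>.0175)&(X[:,2]<.08)]
    print(sx,len(Q),np.percentile(Q[:,2],[0,1,2,5,20]).round(3) if len(Q) else 0)
E
python3 tip.py
```

```text
0.0681985884509458 [0.596536   0.08860581 0.02239421] [-0.65378449 -0.70445369 -0.2399878 ]
-1 5222 [0.025 0.03  0.032 0.035 0.048]
1 3962 [0.025 0.03  0.032 0.035 0.048]
```

Request:
{"op": "drive_tool", "data": {
  "series": [
    [[0,0,0.5,0,0,0,0.6],[0,0,0.2,0,0,0,0.6],[0,0,0,0,0,0,0.6],[0,0,0,0,0,0,0.6]]
  ]
}}

```text
time: 23.9
ee_pos: [0.5977, 0.0887, 0.0168]
orientation: [3.142, -0.0, 1.51]
force: [0.5, 0.1, -0.6]
grip_width: 0.0685
grip_force: 0.0
```

Request:
{"op": "drive_tool", "data": {
  "series": [
    [[0,0,0,0,0,0,-1],[0,0,0,0,0,0,-1],[0,0,0,0,0,0,-1],[0,0,0,0,0,0,-1],[0,0,0,0,0,0,-1],[0,0,0,0,0,0,-1]]
  ]
}}

```text
time: 24.5
ee_pos: [0.5984, 0.0887, 0.0175]
orientation: [3.14, -0.0, 1.51]
force: [-0.3, 0.6, 4.2]
grip_width: 0.0365
grip_force: 60.3
```

Request:
{"op": "drive_tool", "data": {
  "series": [
    [[0,0,-0.5,0,0,0,-1],[0,0,-1.5,0,0,0,-1],[0,0,-3,0,0,0,-1],[0,0,-3,0,0,0,-1],[0,0,-3,0,0,0,-1],[0,0,-3,0,0,0,-1],[1.5,-1,0,0,0,0,-1],[3,-2,0,0,0,0,-1],[3.5,-2,0,0,0,0,-1],[3.5,-2,0,0,0,0,-1]]
  ]
}}

```text
time: 25.5
ee_pos: [0.5328, 0.2089, 0.1561]
orientation: [-3.14, 0.0, 1.509]
force: [0.5, 0.6, -0.5]
grip_width: 0.036
grip_force: 60.0
```

Request:
{"op": "drive_tool", "data": {
  "series": [
    [[3.5,-1,0,0,0,0,-1],[2,-1,0,0,0,0,-1],[1,0,0,0,0,0,-1],[0,0,0,0,0,0,-1],[0,0,0,0,0,0,-1]]
  ]
}}

```text
time: 26.0
ee_pos: [0.5188, 0.2732, 0.1564]
orientation: [-3.141, 0.001, 1.51]
force: [-0.1, -0.4, -0.1]
grip_width: 0.0365
grip_force: 60.0
```

```bash
python3 - <<'E'
from h import *
s=robot.read_state();print(s["grip_width"],s["ee_pos"],s["orientation"])
f=vision.grab_frame("wrist");save(f,"w5");P=cloud(f)
for m in nets.masks_of("plate_centre",f)[:1]:
    px=cv2.morphologyEx(m["pixels"].astype(np.uint8),cv2.MORPH_OPEN,np.ones((25,25)))>0
    X=P[px];X=X[np.isfinite(X[:,0])];X=X[abs(X[:,2]-.003)<.006]
    h=cv2.convexHull((X[:,:2]*1e3).astype(np.float32))[:,0]
    A=np.c_[2*h,np.ones(len(h))];b=(h**2).sum(1);c=np.linalg.lstsq(A,b,rcond=None)[0]
    print(m["conf"],len(X),rect(X),X.mean(0).round(4),"circ",c[:2],np.sqrt(c[2]+c[:2]@c[:2]))
for r in nets.mark_of("plate_centre",f)[:1]: print("mark",r["conf"],atz(f,*(np.array(r["location"])*[640,480]),.003))
for m in nets.masks_of("tealight",f)[:1]:
    X=P[m["pixels"]];X=X[np.isfinite(X[:,0])];print("tl",m["conf"],len(X),rect(X),X.mean(0).round(4))
E
```

```text
0.03651900221314163 [0.51881387 0.27320556 0.15642144] [-3.14119296e+00  9.07814406e-04  1.50981061e+00]
0.92 16069 (array([0.5245, 0.3525]), array([120.7, 118. ]), 78.4) [0.5207 0.3584 0.005 ] circ [521.63796413 356.77613672] 63.40875445180812
mark 0.76 [0.52159267 0.3563481  0.003     ]
tl 0.92 7528 (array([0.5243, 0.2125]), array([158.2,  62.4]), 83.4) [0.5186 0.2745 0.1635]
```

View pics/w5.png

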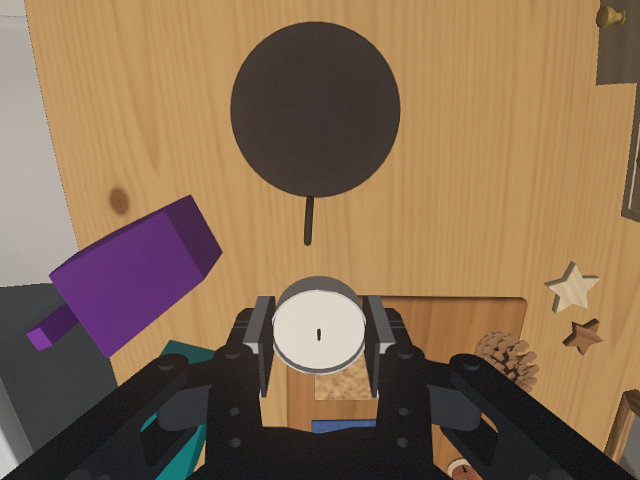

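The wrist view shows the tealight held level in the fingers (319,330) and the plate at (315,110) with its handle at (308,220). The plate centre is at (0.5216, 0.3566).

Request:
{"op": "drive_tool", "data": {
  "series": [
    [[3,0,0,0,0,0,-1],[3.3,-0.1,0,0,0,0,-1],[2,-0.1,0,0,0,0,-1],[0,0,3,0,0,0,-1],[0,0,3,0,0,0,-1],[0,0,3,0,0,0,-1],[0,0,2.5,0,0,0,-1],[0,0,1.5,0,0,0,-1],[0,0,1,0,0,0,-1],[0,0,0,0,0,0,-1]]
  ]
}}

```text
time: 27.2
ee_pos: [0.5212, 0.3561, 0.0156]
orientation: [-3.14, 0.001, 1.51]
force: [-0.5, 0.7, 0.2]
grip_width: 0.0362
grip_force: 60.0
```

Request:
{"op": "drive_tool", "data": {
  "series": [
    [[0,0,0.4,0,0,0,-1],[0,0,0,0,0,0,-1],[0,0,0,0,0,0,-1]]
  ]
}}

```text
time: 27.5
ee_pos: [0.5227, 0.3572, 0.014]
orientation: [3.14, -0.001, 1.51]
force: [-0.3, -0.9, 0.1]
grip_width: 0.0362
grip_force: 60.0
```

Request:
{"op": "drive_tool", "data": {
  "series": [
    [[0,0,0.1,0,0,0,-1],[0,0,0,0,0,0,-1]]
  ]
}}

```text
time: 27.7
ee_pos: [0.5221, 0.357, 0.0123]
orientation: [3.141, -0.0, 1.51]
force: [0.4, -0.5, 0.2]
grip_width: 0.0365
grip_force: 60.0
```

Request:
{"op": "drive_tool", "data": {
  "series": [
    [[0,0,0.1,0,0,0,-1],[0,0,0,0,0,0,-1]]
  ]
}}

```text
time: 27.9
ee_pos: [0.5218, 0.3567, 0.0107]
orientation: [-3.141, 0.0, 1.51]
force: [1.0, -0.4, -0.4]
grip_width: 0.0365
grip_force: 60.0
```

Request:
{"op": "drive_tool", "data": {
  "series": [
    [[0,0,0.1,0,0,0,-1],[0,0,0,0,0,0,-1]]
  ]
}}

```text
time: 28.1
ee_pos: [0.5217, 0.3567, 0.0096]
orientation: [-3.141, 0.0, 1.51]
force: [-0.8, -0.7, 0.2]
grip_width: 0.0364
grip_force: 60.0
```

Request:
{"op": "drive_tool", "data": {
  "series": [
    [[0,0,0.1,0,0,0,-1],[0,0,0,0,0,0,-1]]
  ]
}}

```text
time: 28.3
ee_pos: [0.5219, 0.3568, 0.0087]
orientation: [3.142, -0.0, 1.51]
force: [0.1, 0.1, 0.6]
grip_width: 0.0363
grip_force: 60.1
```

Request:
{"op": "drive_tool", "data": {
  "series": [
    [[0,0,0.1,0,0,0,-1],[0,0,0,0,0,0,-1]]
  ]
}}

```text
time: 28.5
ee_pos: [0.5219, 0.3568, 0.0086]
orientation: [-3.141, 0.0, 1.51]
force: [-1.4, -0.6, 3.8]
grip_width: 0.0364
grip_force: 60.7
```

Contact at the expected height. I'll release, rise and check.

Request:
{"op": "drive_tool", "data": {
  "series": [
    [[0,0,0,0,0,0,1],[0,0,0,0,0,0,1],[0,0,0,0,0,0,1],[0,0,0,0,0,0,1],[0,0,0,0,0,0,1],[0,0,-2,0,0,0,1],[0,0,-4,0,0,0,1],[0,0,-4,0,0,0,1],[0,0,-4,0,0,0,1],[0,0,-4,0,0,0,1]]
  ]
}}

```text
time: 29.5
ee_pos: [0.5216, 0.3566, 0.1893]
orientation: [-3.141, 0.0, 1.51]
force: [1.1, 0.5, -1.0]
grip_width: 0.0854
grip_force: 0.0
```

Request:
{"op": "drive_tool", "data": {
  "series": [
    [[0,0,-4,0,0,0,1],[-3,0,0,0,0,0,1],[-4,0,0,0,0,0,1],[-2,0,0,0,0,0,1],[0,0,0,0,0,0,1],[0,0,0,0,0,0,1]]
  ]
}}

```text
time: 30.1
ee_pos: [0.5165, 0.267, 0.2279]
orientation: [3.141, -0.001, 1.509]
force: [-1.1, -0.2, -0.7]
grip_width: 0.0851
grip_force: 0.0
```

```bash
python3 - <<'E'
from h import *
s=robot.read_state();print(s["grip_width"],s["ee_pos"],s["orientation"])
for c in ("wrist","top"):
  f=vision.grab_frame(c);P=cloud(f)
  for n in ("tealight","plate_centre"):
   for m in nets.masks_of(n,f)[:1]:
    X=P[m["pixels"]];X=X[np.isfinite(X[:,0])];X=X[abs(X[:,2]-np.median(X[:,2]))<.005];print(c,n,m["conf"],len(X),rect(X),X.mean(0).round(4))
P=cloud(vision.grab_frame("top"))
for c in [(.467,-.225),(.582,-.215)]:
    X=region(P,c,.055,.05,.17);print(c,rect(X))
E
```

```text
0.0850561801983532 [0.5164825  0.26703661 0.22788832] [ 3.14138073e+00 -8.68703315e-04  1.50881326e+00]
wrist tealight 0.68 1549 (array([0.522, 0.357]), array([38.1, 37.4]), 85.8) [0.5218 0.3573 0.0167]
wrist plate_centre 0.61 10695 (array([0.5123, 0.3527]), array([140. , 121.4]), 44.6) [0.5207 0.3585 0.0061]
top plate_centre 0.73 347 (array([0.5209, 0.3941]), array([35.4, 64.6]), 89.3) [0.521  0.3945 0.0053]
(0.467, -0.225) (array([ 0.4654, -0.2271]), array([77.5, 55.8]), 85.9)
(0.582, -0.215) (array([ 0.5806, -0.216 ]), array([65. , 55.6]), 87.5)
```

Request:
{"op": "drive_tool", "data": {
  "series": [
    [[-3,0.6,0,0,0,0,1],[-4.5,0.9,0,0,0,0,1],[-4.5,0.9,0,0,0,0,1],[-4.5,0.9,0,0,0,0,1],[-4.5,0.9,0,0,0,0,1],[-4.5,0.9,0,0,0,0,1],[-4.5,0.9,0,0,0,0,1],[-4.5,0.9,0,0,0,0,1],[-4.5,0.9,0,0,0,0,1],[-4.5,0.9,0,0,0,0,1]]
  ]
}}

```text
time: 31.45
ee_pos: [0.577, -0.1741, 0.2279]
orientation: [3.141, -0.0, 1.51]
force: [0.1, -0.9, -0.5]
grip_width: 0.0854
grip_force: 0.0
```

Request:
{"op": "drive_tool", "data": {
  "series": [
    [[-3,0.5,0,0,0,0,1],[-1.2,0.2,0,0,0,0,1],[0,0,0,0,0,0,1],[0,0,0,0,0,0,1],[0,0,0,0,0,0,1]]
  ]
}}

```text
time: 31.95
ee_pos: [0.5811, -0.213, 0.2277]
orientation: [-3.141, -0.001, 1.512]
force: [0.4, 0.2, 0.2]
grip_width: 0.0858
grip_force: 0.0
```

Request:
{"op": "drive_tool", "data": {
  "series": [
    [[-0.1,0.1,3,0,0,0,1],[0,0,3,0,0,0,1],[0,0,3,0,0,0,1],[0,0,1.5,0,0,0,1],[0,0,1,0,0,0,1],[0,0,0,0,0,0,1],[0,0,0,0,0,0,1]]
  ]
}}

```text
time: 32.65
ee_pos: [0.5831, -0.216, 0.1141]
orientation: [3.14, 0.001, 1.51]
force: [0.2, -1.1, 0.1]
grip_width: 0.0857
grip_force: 0.0
```

Request:
{"op": "drive_tool", "data": {
  "series": [
    [[0,0,0,0,0,0,-1],[0,0,0,0,0,0,-1],[0,0,0,0,0,0,-1],[0,0,0,0,0,0,-1],[0,0,0,0,0,0,-1],[0,0,0,0,0,0,-1],[0,0,0,0,0,0,-1]]
  ]
}}

```text
time: 33.35
ee_pos: [0.5831, -0.2167, 0.1147]
orientation: [3.139, 0.001, 1.51]
force: [-2.0, 0.1, 6.2]
grip_width: 0.0533
grip_force: 64.6
```

Request:
{"op": "drive_tool", "data": {
  "series": [
    [[0,0,-1,0,0,0,-1],[0,0,-2.5,0,0,0,-1],[0,0,-2.5,0,0,0,-1],[1.5,-0.6,0,0,0,0,-1],[3,-0.9,0,0,0,0,-1],[3.5,-0.9,0,0,0,0,-1],[3.5,-0.9,0,0,0,0,-1],[3.5,-0.9,0,0,0,0,-1],[3.5,-0.6,0,0,0,0,-1],[3.5,-0.4,0,0,0,0,-1]]
  ]
}}

```text
time: 34.35
ee_pos: [0.5409, 0.0093, 0.1707]
orientation: [-3.138, -0.001, 1.51]
force: [0.7, -0.8, -1.9]
grip_width: 0.0533
grip_force: 63.8
```

Request:
{"op": "drive_tool", "data": {
  "series": [
    [[3.5,-0.4,0,0,0,0,-1],[3.5,-0.4,0,0,0,0,-1],[3,-0.3,0,0,0,0,-1],[2.3,-0.2,0,0,0,0,-1],[1.5,0,0,0,0,0,-1],[0,0,0,0,0,0,-1],[0,0,0,0,0,0,-1]]
  ]
}}

```text
time: 35.05
ee_pos: [0.5383, 0.1451, 0.172]
orientation: [-3.14, 0.001, 1.511]
force: [1.1, -0.8, -3.0]
grip_width: 0.0533
grip_force: 63.8
```

Request:
{"op": "drive_tool", "data": {
  "series": [
    [[0,0,1.5,0,0,0,-1],[0,0,1.5,0,0,0,-1],[0,0,0.8,0,0,0,-1],[0,0,0,0,0,0,-1],[0,0,0,0,0,0,-1],[0,0,0,0,0,0,-1]]
  ]
}}

```text
time: 35.65
ee_pos: [0.5396, 0.1453, 0.1353]
orientation: [3.141, -0.0, 1.51]
force: [-1.0, -0.4, -2.2]
grip_width: 0.0535
grip_force: 63.8
```

Request:
{"op": "drive_tool", "data": {
  "series": [
    [[0,0,0.5,0,0,0,-1],[0,0,0.3,0,0,0,-1],[0,0,0,0,0,0,-1],[0,0,0,0,0,0,-1]]
  ]
}}

```text
time: 36.05
ee_pos: [0.5389, 0.1454, 0.1267]
orientation: [-3.141, 0.0, 1.51]
force: [0.3, 0.7, -2.1]
grip_width: 0.0535
grip_force: 63.8
```

Request:
{"op": "drive_tool", "data": {
  "series": [
    [[0,0,0.1,0,0,0,-1],[0,0,0,0,0,0,-1]]
  ]
}}

```text
time: 36.25
ee_pos: [0.5391, 0.1454, 0.1259]
orientation: [3.141, -0.0, 1.51]
force: [0.3, -0.9, -3.3]
grip_width: 0.0534
grip_force: 63.9
```

Request:
{"op": "drive_tool", "data": {
  "series": [
    [[0,0,0.1,0,0,0,-1],[0,0,0,0,0,0,-1]]
  ]
}}

```text
time: 36.45
ee_pos: [0.5392, 0.1455, 0.1258]
orientation: [3.141, -0.0, 1.51]
force: [-2.4, 0.5, 3.9]
grip_width: 0.0536
grip_force: 64.5
```

Request:
{"op": "drive_tool", "data": {
  "series": [
    [[0,0,0,0,0,0,1],[0,0,0,0,0,0,1],[0,0,0,0,0,0,1],[0,0,0,0,0,0,1],[0,0,0,0,0,0,1],[0,0,-1.5,0,0,0,1],[0,0,-3,0,0,0,1],[0,0,-3,0,0,0,1],[0,0,-3,0,0,0,1],[0,0,0,0,0,0,1]]
  ]
}}

```text
time: 37.45
ee_pos: [0.5429, 0.1459, 0.237]
orientation: [3.13, -0.002, 1.51]
force: [0.8, -0.1, -0.1]
grip_width: 0.0853
grip_force: 0.0
```

Request:
{"op": "drive_tool", "data": {
  "series": [
    [[-3,-0.5,0,0,0,0,1],[-4,-0.6,0,0,0,0,1],[-4,-0.6,0,0,0,0,1],[-4,-0.6,0,0,0,0,1],[-4,-0.6,0,0,0,0,1],[-4,-0.6,0,0,0,0,1],[-4,-0.6,0,0,0,0,1],[-4,-0.5,0,0,0,0,1],[-4,-0.5,0,0,0,0,1],[-2.4,0,0,0,0,0,1]]
  ]
}}

```text
time: 38.45
ee_pos: [0.4642, -0.2274, 0.2299]
orientation: [-3.141, 0.001, 1.508]
force: [0.1, 0.1, -0.1]
grip_width: 0.0857
grip_force: 0.0
```

Request:
{"op": "drive_tool", "data": {
  "series": [
    [[0,0,0,0,0,0,1],[0,0,0,0,0,0,1],[0,0,0,0,0,0,1]]
  ]
}}

```text
time: 38.75
ee_pos: [0.4653, -0.2237, 0.2296]
orientation: [-3.141, -0.001, 1.511]
force: [0.1, 0.4, -0.5]
grip_width: 0.0854
grip_force: 0.0
```

Request:
{"op": "drive_tool", "data": {
  "series": [
    [[-0.2,0.1,3,0,0,0,1],[0,0,3,0,0,0,1],[0,0,3,0,0,0,1],[0,0,1.5,0,0,0,1],[0,0,1.4,0,0,0,1],[0,0,0,0,0,0,1],[0,0,0,0,0,0,1]]
  ]
}}

```text
time: 39.45
ee_pos: [0.4667, -0.2265, 0.1112]
orientation: [3.141, 0.0, 1.511]
force: [0.2, -0.7, -0.4]
grip_width: 0.0857
grip_force: 0.0
```

Request:
{"op": "drive_tool", "data": {
  "series": [
    [[0,0,0,0,0,0,-1],[0,0,0,0,0,0,-1],[0,0,0,0,0,0,-1],[0,0,0,0,0,0,-1],[0,0,0,0,0,0,-1],[0,0,0,0,0,0,-1],[0,0,0,0,0,0,-1]]
  ]
}}

```text
time: 40.15
ee_pos: [0.4672, -0.2278, 0.1126]
orientation: [3.139, 0.002, 1.51]
force: [-1.2, 0.7, 6.3]
grip_width: 0.0535
grip_force: 63.9
```

Request:
{"op": "drive_tool", "data": {
  "series": [
    [[0,0,-1,0,0,0,-1],[0,0,-2.5,0,0,0,-1],[0,0,-2.5,0,0,0,-1],[1.5,0.3,0,0,0,0,-1],[3,0.6,0,0,0,0,-1],[3.5,0.7,0,0,0,0,-1],[3.5,0.7,0,0,0,0,-1],[3.5,0.7,0,0,0,0,-1],[3.5,0.7,0,0,0,0,-1],[3.5,0.6,0,0,0,0,-1]]
  ]
}}

```text
time: 41.15
ee_pos: [0.5214, -0.0072, 0.169]
orientation: [-3.139, -0.001, 1.51]
force: [0.8, -0.3, -2.3]
grip_width: 0.0533
grip_force: 63.6
```

Request:
{"op": "drive_tool", "data": {
  "series": [
    [[2.8,0.5,0,0,0,0,-1],[2,0,0,0,0,0,-1],[0,0,0,0,0,0,-1],[0,0,0,0,0,0,-1],[0,0,0,0,0,0,-1]]
  ]
}}

```text
time: 41.65
ee_pos: [0.5297, 0.0374, 0.1699]
orientation: [-3.14, 0.0, 1.51]
force: [0.5, 0.8, -1.4]
grip_width: 0.0532
grip_force: 63.5
```

Request:
{"op": "drive_tool", "data": {
  "series": [
    [[0,0,1.5,0,0,0,-1],[0,0,1.5,0,0,0,-1],[0,0,0.8,0,0,0,-1],[0,0,0,0,0,0,-1],[0,0,0,0,0,0,-1],[0,0,0,0,0,0,-1]]
  ]
}}

```text
time: 42.25
ee_pos: [0.531, 0.0376, 0.1333]
orientation: [3.141, -0.0, 1.51]
force: [-0.4, 0.1, -0.5]
grip_width: 0.0533
grip_force: 63.5
```

Expected contact is at z of about 0.123.

Request:
{"op": "drive_tool", "data": {
  "series": [
    [[0,0,0.5,0,0,0,-1],[0,0,0.3,0,0,0,-1],[0,0,0,0,0,0,-1],[0,0,0,0,0,0,-1]]
  ]
}}

```text
time: 42.65
ee_pos: [0.5303, 0.0377, 0.1247]
orientation: [-3.141, -0.0, 1.51]
force: [0.4, 1.4, -2.9]
grip_width: 0.053
grip_force: 63.6
```

Request:
{"op": "drive_tool", "data": {
  "series": [
    [[0,0,0.1,0,0,0,-1],[0,0,0,0,0,0,-1]]
  ]
}}

```text
time: 42.85
ee_pos: [0.5304, 0.0377, 0.1238]
orientation: [3.142, 0.0, 1.51]
force: [0.8, 0.7, -1.2]
grip_width: 0.0531
grip_force: 63.6
```

Request:
{"op": "drive_tool", "data": {
  "series": [
    [[0,0,0.1,0,0,0,-1],[0,0,0,0,0,0,-1]]
  ]
}}

```text
time: 43.05
ee_pos: [0.5306, 0.0378, 0.1236]
orientation: [-3.142, -0.0, 1.51]
force: [-3.0, 0.6, 4.4]
grip_width: 0.0533
grip_force: 64.1
```

Request:
{"op": "drive_tool", "data": {
  "series": [
    [[0,0,0,0,0,0,1],[0,0,0,0,0,0,1],[0,0,0,0,0,0,1],[0,0,0,0,0,0,1],[0,0,0,0,0,0,1],[0,0,-1.5,0,0,0,1],[0,0,-3,0,0,0,1],[0,0,-4,0,0,0,1],[0,0,-4,0,0,0,1],[0,0,-4,0,0,0,1]]
  ]
}}

```text
time: 44.05
ee_pos: [0.5304, 0.0377, 0.2907]
orientation: [3.14, -0.0, 1.51]
force: [1.2, -0.3, -0.1]
grip_width: 0.0856
grip_force: 0.0
```

Request:
{"op": "drive_tool", "data": {
  "series": [
    [[2,-3,0,0,0,0,1],[1,-3,0,0,0,0,1],[0,0,0,0,0,0,1],[0,0,0,0,0,0,1],[0,0,0,0,0,0,1]]
  ]
}}

```text
time: 44.55
ee_pos: [0.4732, 0.071, 0.2885]
orientation: [3.14, 0.0, 1.51]
force: [0.3, -0.0, -0.0]
grip_width: 0.0854
grip_force: 0.0
```

```bash
python3 w.py w6; python3 - <<'E'
from h import *
s=robot.read_state();print(s["time"],s["force"],s["grip_width"])
for c in ("scene","top"):
  f=vision.grab_frame(c);save(f,c+"9");P=cloud(f)
  for q in [(.541,.147),(.531,.039)]:
    X=region(P,q,.055,.05,.17);print(c,q,rect(X))
  for n in ("cork_coaster","blue_coaster","tealight","spool","pinecone"):
   for m in nets.masks_of(n,f)[:1]:
    X=P[m["pixels"]];X=X[np.isfinite(X[:,0])];X=X[abs(X[:,2]-np.median(X[:,2]))<.005];print(c,n,m["conf"],len(X),rect(X))
E
```

```text
[0.47321088 0.07089613 0.28826602] [0.47775978 0.15168338 0.42746295] [ 2.82524274e+00 -7.67182701e-04 -6.11841605e-02] 376.49176844655284
narrow 6505 (array([0.5366, 0.1472]), array([64.5, 55.6]), 86.9) [0.143 0.15 ]
broad 5634 (array([0.5273, 0.0396]), array([78.3, 55.3]), 86.3) [0.14 0.15]
cork_coaster 0.62 329 z 0.0158 (array([0.5119, 0.1481]), array([83.7, 12. ]), 87.3) z99 0.017
black_tray 0.67 9560 z 0.0045 (array([ 0.5194, -0.2183]), array([224.3, 112.4]), 5.7) z99 0.009
spool 0.86 841 z 0.0473 (array([0.6486, 0.006 ]), array([27.2, 28.1]), 26.4) z99 0.05
pinecone 0.93 2060 z 0.0539 (array([0.6636, 0.1553]), array([43.6, 45.3]), 16.1) z99 0.07
44.9 [ 0.16917875  0.7023457  -0.53157217] 0.08560736669190962
scene (0.541, 0.147) (array([0.5358, 0.1479]), array([68.1, 57.6]), 86.7)
scene (0.531, 0.039) (array([0.5268, 0.0417]), array([80.4, 57.6]), 87.7)
scene cork_coaster 0.64 196 (array([0.5421, 0.1843]), array([18.5, 67.9]), 77.9)
scene blue_coaster 0.6 65 (array([0.4992, 0.0492]), array([74.9, 20.1]), 73.0)
scene tealight 0.86 510 (array([0.5214, 0.3573]), array([36.2, 41.6]), 38.9)
scene pinecone 0.64 135 (array([0.6613, 0.1577]), array([43.6, 46.9]), 32.9)
top (0.541, 0.147) (array([0.5133, 0.1455]), array([64.9,  4.7]), 84.2)
top (0.531, 0.039) (array([0.5107, 0.0076]), array([17.6, 21.7]), 82.6)
top tealight 0.51 235 (array([0.5226, 0.3548]), array([37.2, 37.9]), 3.1)
top spool 0.75 4573 (array([ 0.5252, -0.2202]), array([229.1, 113.2]), 6.1)
top pinecone 0.37 7 (array([0.5096, 0.1213]), array([12.9,  0.5]), 88.3)
```

View pics/w6.png

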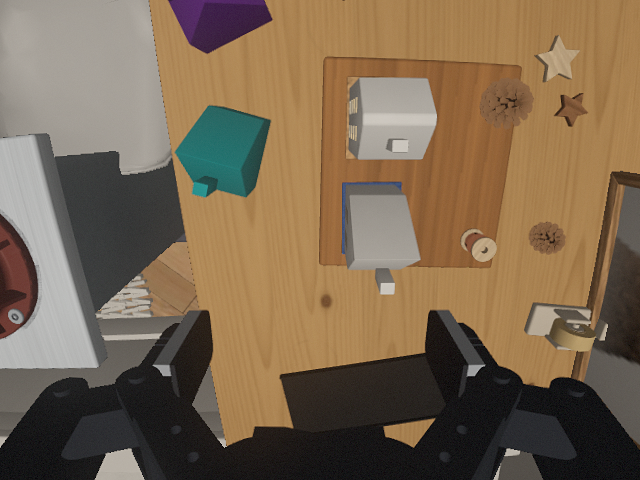

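View pics/scene9.png

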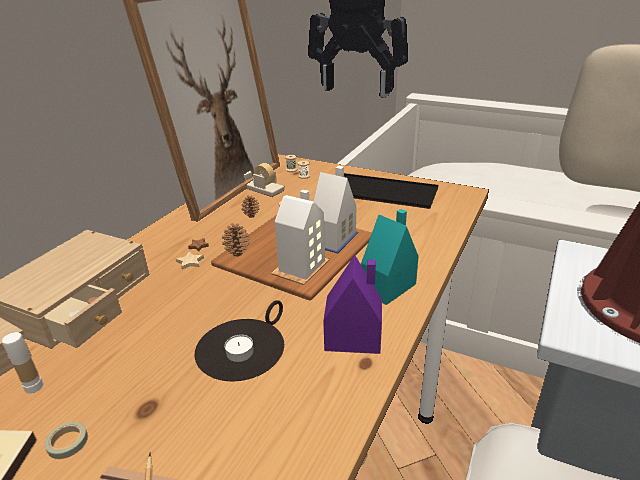

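The wrist and scene views show both houses upright and square on their coasters, about 3 to 5 mm off centre. The tealight is on the plate at (239,347), the cone and spool haven't moved, and the arm is clear.

```bash
python3 -c "
from plant import ticket
print(ticket.job_done())"
```

```text
the job is handed in; nothing more can be done
None
```

I handed the job in at about 45 s: the tealight is within about 1 mm of the plate's centre, and both houses are back upright and square on their own coasters, about 3–5 mm off centre; the pine cone and spool are where they were, and the hand-in call gave no verdict.

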